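# Find the flange cover that rocks and reject it

### The job

One of the three flange covers on the surface plate is bent and rocks on one diagonal. Find it by pressing lightly on their corners, coming down at a crawl (about 10 mm a second, a few newtons), and rock it to and fro by pressing its two loose corners alternately, twice each, pausing a moment on each press. Lay it gently, boss up, in the middle of the empty tray, press a loose corner once more there to be sure that you took the right one, and leave the two sound covers where they lie and the things around undisturbed.

Things in the scene. Friction and masses are not known exactly. Their poses are not given: they have to be found in the camera images.
- flange_1_mid (a point): centre (half-way up, 18 mm above the underside) of one of three flange covers that look alike: steel, 84 mm square, about 0.4 kg, top face 12 mm above the underside, with a round boss in the middle, 36 mm in diameter, up to 36 mm above the underside, to grasp from above. x and y run parallel to its sides, z up. It lies level on the surface plate; one of the three (unmarked) is bent
- flange_2_mid (a point): centre (half-way up, 18 mm above the underside) of one of three flange covers that look alike: steel, 84 mm square, about 0.4 kg, top face 12 mm above the underside, with a round boss in the middle, 36 mm in diameter, up to 36 mm above the underside, to grasp from above. x and y run parallel to its sides, z up. It lies level on the surface plate; one of the three (unmarked) is bent
- flange_3_mid (a point): centre (half-way up, 18 mm above the underside) of one of three flange covers that look alike: steel, 84 mm square, about 0.4 kg, top face 12 mm above the underside, with a round boss in the middle, 36 mm in diameter, up to 36 mm above the underside, to grasp from above. x and y run parallel to its sides, z up. It lies level on the surface plate; one of the three (unmarked) is bent
- surface_plate: fixed 300x300 mm plate, flat top 25 mm up; origin at the underside's centre. The bent cover on it bears only on a 24 mm wide band along one diagonal, the two other corners hang 4 mm clear. Pressed with 2 to 4 N near a loose corner, 33 mm from its centre along both sides, it tips: the fingertip sinks 2 to 3 mm, then is firm; let go, it levels. All other corners are firm at once
- tray_in (a point): centre of the inner floor of the fixed, empty reject tray: open square box of grey metal, outer 154x154x28 mm, walls 4 mm, inner floor about 4 mm above the work surface; x and y parallel to its sides
- tin: bystander: round blue and yellow tin, 67 mm in diameter, 60 mm high; origin at the centre of its underside
- oilcan: bystander: red oil can, 84 mm in diameter, spout up to 200 mm; origin at the centre of its underside
- driver: bystander: black screwdriver lying on the work surface, 196x27x27 mm, along its x axis; origin at the centre of its underside

How it is judged:
On the way, in this order (a step that is already met when the one before it is completed fails the run):
1. on the surface plate the fingers press down the far (its own +x side) loose corner of a cover, so that it tips (over 0.04 rad) (((x of the grasp point in the frame of flange_1_mid above 0.008 m and angle between flange_1_mid's own z axis and vertical above 0.04 rad and contact force between the fingers and flange_1 above 1 N and height (world z) of flange_1_mid below 0.053 m and contact force between flange_1 and surface_plate above 1 N) or (x of the grasp point in the frame of flange_2_mid above 0.008 m and angle between flange_2_mid's own z axis and vertical above 0.04 rad and contact force between the fingers and flange_2 above 1 N and height (world z) of flange_2_mid below 0.053 m and contact force between flange_2 and surface_plate above 1 N) or (x of the grasp point in the frame of flange_3_mid above 0.008 m and angle between flange_3_mid's own z axis and vertical above 0.04 rad and contact force between the fingers and flange_3 above 1 N and height (world z) of flange_3_mid below 0.053 m and contact force between flange_3 and surface_plate above 1 N))), for 0.1 s.
2. they press down the opposite, near (its -x side) loose corner, so that it tips the other way (((x of the grasp point in the frame of flange_1_mid below -0.008 m and angle between flange_1_mid's own z axis and vertical above 0.04 rad and contact force between the fingers and flange_1 above 1 N and height (world z) of flange_1_mid below 0.053 m and contact force between flange_1 and surface_plate above 1 N) or (x of the grasp point in the frame of flange_2_mid below -0.008 m and angle between flange_2_mid's own z axis and vertical above 0.04 rad and contact force between the fingers and flange_2 above 1 N and height (world z) of flange_2_mid below 0.053 m and contact force between flange_2 and surface_plate above 1 N) or (x of the grasp point in the frame of flange_3_mid below -0.008 m and angle between flange_3_mid's own z axis and vertical above 0.04 rad and contact force between the fingers and flange_3 above 1 N and height (world z) of flange_3_mid below 0.053 m and contact force between flange_3 and surface_plate above 1 N))), for 0.1 s.
3. they press down the far loose corner again (two alternating presses on each loose corner meet these three steps, whichever comes first) (((x of the grasp point in the frame of flange_1_mid above 0.008 m and angle between flange_1_mid's own z axis and vertical above 0.04 rad and contact force between the fingers and flange_1 above 1 N and height (world z) of flange_1_mid below 0.053 m and contact force between flange_1 and surface_plate above 1 N) or (x of the grasp point in the frame of flange_2_mid above 0.008 m and angle between flange_2_mid's own z axis and vertical above 0.04 rad and contact force between the fingers and flange_2 above 1 N and height (world z) of flange_2_mid below 0.053 m and contact force between flange_2 and surface_plate above 1 N) or (x of the grasp point in the frame of flange_3_mid above 0.008 m and angle between flange_3_mid's own z axis and vertical above 0.04 rad and contact force between the fingers and flange_3 above 1 N and height (world z) of flange_3_mid below 0.053 m and contact force between flange_3 and surface_plate above 1 N))), for 0.1 s.
4. a cover in the tray tips (over 0.04 rad) under a press of the fingers on a loose corner (((horizontal distance between the grasp point and flange_1_mid above 0.018 m and angle between flange_1_mid's own z axis and vertical above 0.04 rad and contact force between the fingers and flange_1 above 1 N and height (world z) of flange_1_mid below 0.053 m and contact force between flange_1 and tray above 1 N) or (horizontal distance between the grasp point and flange_2_mid above 0.018 m and angle between flange_2_mid's own z axis and vertical above 0.04 rad and contact force between the fingers and flange_2 above 1 N and height (world z) of flange_2_mid below 0.053 m and contact force between flange_2 and tray above 1 N) or (horizontal distance between the grasp point and flange_3_mid above 0.018 m and angle between flange_3_mid's own z axis and vertical above 0.04 rad and contact force between the fingers and flange_3 above 1 N and height (world z) of flange_3_mid below 0.053 m and contact force between flange_3 and tray above 1 N))), for 0.1 s.
At the end, for the whole second after the job is handed in: The bent cover lies at rest, boss up and flat (within 0.08 rad) on the tray's floor, its centre within 35 mm of the tray's centre; the two sound covers lie level within 20 mm of where they were (((horizontal distance between flange_1_mid and tray_in below 0.035 m and height (world z) of flange_1_mid below 0.03 m and angle between flange_1_mid's own z axis and vertical below 0.08 rad and contact force between flange_1 and tray above 0.5 N and linear speed of flange_1 below 0.02 m/s and distance of each of flange_2_mid, flange_3_mid from where it was at the start of the episode below 0.02 m and angle between each of flange_2_mid, flange_3_mid's own z axis and vertical below 0.03 rad) or (horizontal distance between flange_2_mid and tray_in below 0.035 m and height (world z) of flange_2_mid below 0.03 m and angle between flange_2_mid's own z axis and vertical below 0.08 rad and contact force between flange_2 and tray above 0.5 N and linear speed of flange_2 below 0.02 m/s and distance of each of flange_1_mid, flange_3_mid from where it was at the start of the episode below 0.02 m and angle between each of flange_1_mid, flange_3_mid's own z axis and vertical below 0.03 rad) or (horizontal distance between flange_3_mid and tray_in below 0.035 m and height (world z) of flange_3_mid below 0.03 m and angle between flange_3_mid's own z axis and vertical below 0.08 rad and contact force between flange_3 and tray above 0.5 N and linear speed of flange_3 below 0.02 m/s and distance of each of flange_1_mid, flange_2_mid from where it was at the start of the episode below 0.02 m and angle between each of flange_1_mid, flange_2_mid's own z axis and vertical below 0.03 rad))); the robot touches nothing.
It fails at once if a cover is pressed on the surface plate with more than 50 N (a bump included) (contact force between any of flange_1, flange_2, flange_3 and surface_plate above 50 N).
It fails at once if a cover is let fall (over 0.5 m/s out of the fingers, a drop of over 13 mm) or driven into the tray with more than 80 N (contact force between any of flange_1, flange_2, flange_3 and tray above 80 N or (linear speed of flange_1 above 0.5 m/s and contact force between the fingers and flange_1 below 0.5 N) or (linear speed of flange_2 above 0.5 m/s and contact force between the fingers and flange_2 below 0.5 N) or (linear speed of flange_3 above 0.5 m/s and contact force between the fingers and flange_3 below 0.5 N)).
It fails at once if the tin, the oil can or the screwdriver is shifted by more than 30 mm (distance of any of tin, oilcan, driver from where it was at the start of the episode above 0.03 m).
It fails at once if more than one cover is moved by more than 50 mm (distance of each of flange_2_mid, flange_3_mid from where it was at the start of the episode above 0.05 m or distance of each of flange_1_mid, flange_3_mid from where it was at the start of the episode above 0.05 m or distance of each of flange_1_mid, flange_2_mid from where it was at the start of the episode above 0.05 m).
It also fails if it takes over 72 s, if anything falls off the work surface, if the arm or the gripper's body presses on something with over 40 N, if the wrist force passes 120 N, or if a joint passes its speed limit or range.

### The arm

A 6-joint arm with a two-finger parallel gripper is mounted at the origin on a cart in front of the work surface, level with it; the furniture and walls round the work are solid. World frame = base frame: x ahead of the robot, y to its left, z up, the work surface at z = 0. Lengths are in m, angles in rad, forces in N, time in s.
With the tool pointing down it reaches from about 0.35 to 0.925 m from the base axis. Payload 6.4 kg.
Tool frame: the origin (TCP) lies midway between the tips of the shut fingers; the grasp point (between the pads) lies 19 mm behind it; z points along the fingers, y is the line along which they close (so a half turn about z gives the same grasp; the last joint's range is limited). The gripper opens to 94 mm and grips with 3 to 60 N. Pads are 16 mm wide; open, the fingers measure 119 mm over their backs; the gripper's body (75 mm by 177 mm) begins 78 mm behind the grasp point.
Start: joints at [-0.174, 0.245, 1.558, -0, 1.339, -0.174], TCP at [0.65, 0, 0.205] pointing down, gripper open.
Joint ranges: [-3.13, 3.13], [-1.02, 2.26], [0.13, 2.54], [-0.95, 4.09], [0.21, 2.88], [-2.74, 2.74]. Speed limits (rad/s): [2.57, 2.57, 3.14, 3.14, 3.14, 3.14].

### API

Orientations are given as a rotation vector (axis times angle).
In Python, from bench import bot gives the robot as it stands.
- The arm moves only by the tool move_arm, never from a script. Its argument "deltas" is a list of rows, each a list of 7 numbers: the finger opening in mm, from 0 to 94, then the shift along the tool's x, y, z in units of 30 mm (1.0 is 30 mm), then the turn, a rotation vector about the tool's x, y, z in units of 10 degrees (1.0 is 10 degrees). In form: [[gripper, dx, dy, dz, wx, wy, wz], ...]. A call has 1 to 10 rows; each row shifts and turns the commanded pose from where the row before left it, along the tool's axes as they then stand; what a row does not reach is not made up. A row lasts 1/8 s, in which the tool goes at most 62.5 mm and 10.7 degrees, less where a joint would pass 70% of its speed; a pose out of reach is approached as far as the arm can. A call is refused whole if a number of a shift passes 1 or a number of a turn 1, either way. A call with a gripper value outside its range is refused whole. The fingers move at their own pace and stop on an object; the grip force is fixed at half the most. Time passes only in rows, so rows that do not move let the fingers close. It gives the time, the measured TCP pose, the force, the opening and the grip force at its end, in the units of the state.
- bot.get_state(): the state, without advancing time (a new reading comes with each control period).
- bot.snapshot(name): name is "scene" or "side" or "wrist"; returns the picture (400x640x3 uint8, blue, green, red); there is no depth.
- bot.get_calibration(name): a dict with "K" (3x3 intrinsics, pixels), "rvec" (rotation vector, rad) and "tvec" (3), from world to camera coordinates, as OpenCV has them; the wrist camera has in their place "mount" (4x4, takes a point from camera to tool coordinates, whose origin is the TCP and whose axes are the flange's). Camera axes: x right, y down, z forward; pixel columns grow to the right and rows downward; lengths in m; the calibration is good to about 2 mm. A picture is of the moment at which its call begins: read the wrist's pose just before it. get_calibration takes no time and is no camera call.
- bot.hand_in(): hands the job in; it is judged then, once.
Trained networks look in the newest picture that a camera, given by its name, has taken for a name from the list of things; names that differ only in an ending like _2 or _b are one class to them, and where a whole thing is asked for, a point or a joint stands for the part that bears it (a point fixed in the world has none). Each returns a list of dicts, best first, with "confidence" (0 to 1); they miss things now and then, are a little off and sometimes report something else, mostly with a low value. They report only what shows in the picture. A call takes as long as a camera call.
- bot.look_for(camera, target): "bbox" ([left, top, right, bottom] as shares, 0 to 1, of the picture: columns of its width, rows of its height, round what is visible of it).
The state is a dict: "clock": time; "q": joint angles; "dq": joint speeds; "tau": joint torques, N m; "tcp_pos": TCP position; "tool_rot": TCP orientation; "wrist_force": force on the tool from outside, world axes, zero at the start; "ft_torque": the same for the moment, N m; "gripper_width": finger opening in m; "gripper_force": force on a finger pad.
Only numpy, scipy, OpenCV 4.12 (cv2) and the standard library are available. Lean on these libraries where they do the work, as an engineer would, in place of code of your own. Each camera call takes 0.05 s, during which the arm holds its last target. There are 200 camera calls.

## Working session

There is one attempt and no reset: what is moved stays moved. The work goes in short steps, Python scripts to look and compute and a tool call to move; the robot and the scene stay as the last step left them, time stands still between calls to the robot, and variables do not carry over. Pictures are saved under pics/ and viewed, at most 10 in all, crops included, and the job is handed in when it is done.

Besides the shell and the picture viewer there is one more tool, called as name([rows], argument=value, ...), one row to a line, values as JSON. move_arm: Moves the arm, as the interface text tells. Its arguments: {"type":"object","properties":{"deltas":{"type":"array"}},"required":["deltas"]}

```bash
mkdir -p pics; cat > h.py <<'E'
from bench import bot
import numpy as np, cv2
def ray(cam,px,z,st=None):
    c=bot.get_calibration(cam);K=np.array(c["K"],float)
    px=np.atleast_2d(np.array(px,float));n=np.c_[px,np.ones(len(px))]@np.linalg.inv(K).T
    if cam=="wrist":
        st=st or bot.get_state();R=cv2.Rodrigues(np.array(st["tool_rot"],float))[0];M=np.array(c["mount"])
        d=n@(R@M[:3,:3]).T;o=R@M[:3,3]+np.array(st["tcp_pos"])
    else:
        R=cv2.Rodrigues(np.array(c["rvec"],float))[0];o=-R.T@np.array(c["tvec"],float).ravel();d=n@R
    return o+d*((z-o[2])/d[:,2])[:,None]
E
python3 - <<'E'
from h import *
s=bot.get_state();print({k:np.round(v,3) for k,v in s.items()})
for c in("scene","wrist"):
    im=bot.snapshot(c);cv2.imwrite(f"pics/{c}0.png",im)
    for t in("flange_1_mid","surface_plate","tray_in","tin","oilcan","driver"):
        for d in bot.look_for(c,t)[:4]:
            b=np.array(d["bbox"])*[640,400,640,400];m=[[(b[0]+b[2])/2,(b[1]+b[3])/2]]
            print(c,t,round(d["confidence"],2),b.round(),ray(c,m,0.04 if t[0]=='f' else 0.02,s).round(3)[0])
print(bot.get_calibration("wrist")["mount"])
E
```

```text
{'clock': np.float64(0.0), 'q': array([-0.174,  0.246,  1.559, -0.   ,  1.339, -0.174]), 'dq': array([ 0.001,  0.001,  0.004, -0.   , -0.   ,  0.001]), 'tau': array([ 1.0000e-03, -4.1584e+01, -3.1460e+01,  6.8000e-02,  3.3000e-02,
       -0.0000e+00]), 'tcp_pos': array([0.649, 0.   , 0.204]), 'tool_rot': array([-2.22e+00, -2.22e+00,  2.00e-03]), 'wrist_force': array([1.727, 0.225, 0.038]), 'ft_torque': array([-0.024,  0.005,  0.004]), 'gripper_force': np.float64(0.0), 'gripper_width': np.float64(0.094)}
scene flange_1_mid 0.91 [276. 166. 314. 194.] [ 0.623 -0.124  0.04 ]
scene surface_plate 0.6 [242. 160. 380. 267.] [ 0.557 -0.045  0.02 ]
scene tray_in 0.75 [213. 273. 309. 362.] [0.576 0.235 0.02 ]
scene tin 0.56 [200. 230. 233. 267.] [0.733 0.112 0.02 ]
scene oilcan 0.98 [294. 108. 320. 147.] [ 0.666 -0.37   0.02 ]
scene driver 0.73 [342. 304. 431. 383.] [0.332 0.221 0.02 ]
wrist flange_1_mid 0.66 [256. 263. 332. 337.] [ 0.618 -0.138  0.04 ]
wrist surface_plate 0.74 [ 83. 102. 363. 354.] [ 0.533 -0.054  0.02 ]
wrist tray_in 0.75 [177.   1. 333.  60.] [0.581 0.164 0.02 ]
wrist tin 0.55 [359.  40. 435. 113.] [0.734 0.119 0.02 ]
wrist driver 0.65 [ 28.   0. 110.  38.] [0.387 0.175 0.02 ]
wrist driver 0.63 [174.   0. 335.  61.] [0.581 0.164 0.02 ]
[[-1.66798743e-04 -9.73396180e-01 -2.29128456e-01  6.46142897e-02]
 [ 9.99999870e-01 -5.17236796e-05 -5.08234951e-04 -4.46568924e-04]
 [ 4.82862593e-04 -2.29128511e-01  9.73396061e-01 -1.79919316e-01]
 [ 0.00000000e+00  0.00000000e+00  0.00000000e+00  1.00000000e+00]]
```

View pics/scene0.png

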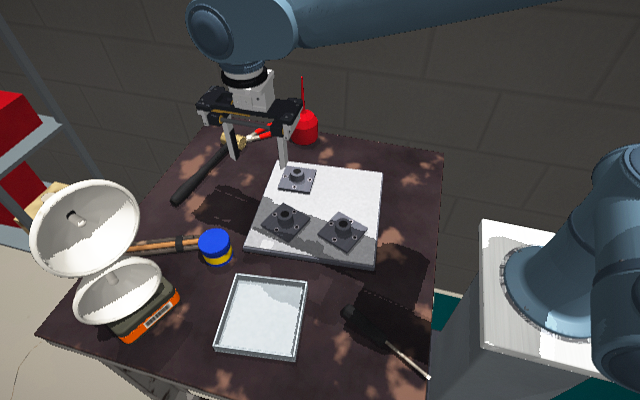

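View pics/wrist0.png

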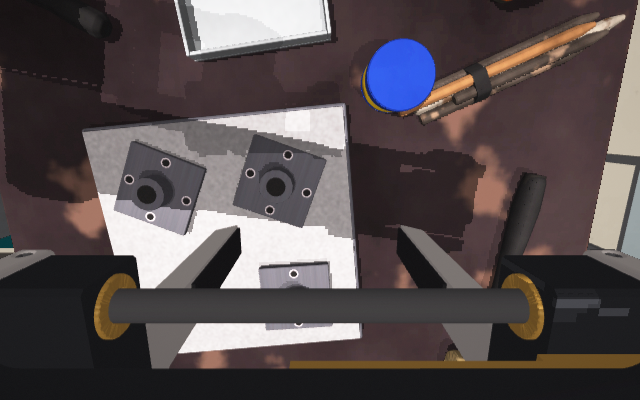

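The scene and wrist pictures show three covers on the plate. In the wrist picture their bosses are at about (148,193), (276,187) and (296,300), the last one hidden by the gripper. The tray is at the top, with the tin at (400,75). I'll back off along −y to get a clear view of all three.

move_arm([
  [0, -0.9, -0.4, 0, 0, 0, 0],
  [0, -0.9, -0.4, 0, 0, 0, 0],
  [0, -0.9, -0.4, 0, 0, 0, 0],
  [0, -0.9, -0.4, 0, 0, 0, 0],
  [0, -0.9, -0.4, 0, 0, 0, 0],
  [0, -0.9, -0.4, 0, 0, 0, 0],
  [0, 0, 0, 0, 0, 0, 0],
  [0, 0, 0, 0, 0, 0, 0],
])

```text
clock: 1.7
tcp_pos: [0.5782, -0.1615, 0.2055]
tool_rot: [-2.221, -2.222, -0.001]
wrist_force: [-0.7, 0.3, -0.1]
gripper_width: 0.0168
gripper_force: 0.0
```

```bash
python3 - <<'E'
from h import *
s=bot.get_state();print(s["tcp_pos"],s["tool_rot"],s["wrist_force"])
c="wrist"
im=bot.snapshot(c);cv2.imwrite(f"pics/{c}1.png",im)
for t in("flange_1_mid","surface_plate","tray_in","oilcan"):
        for d in bot.look_for(c,t)[:4]:
            b=np.array(d["bbox"])*[640,400,640,400];m=[[(b[0]+b[2])/2,(b[1]+b[3])/2]]
            print(c,t,round(d["confidence"],2),b.round(),ray(c,m,0.04 if t[0]=='f' else 0.02,s).round(3)[0])
E
```

```text
[ 0.57823391 -0.16148866  0.20550096] [-2.22122053e+00 -2.22157280e+00 -5.64311258e-04] [-0.65986366  0.29581895 -0.13344197]
wrist flange_1_mid 0.95 [314. 125. 395. 210.] [ 0.617 -0.14   0.04 ]
wrist surface_plate 0.62 [133.   0. 428. 242.] [ 0.535 -0.09   0.02 ]
wrist surface_plate 0.18 [160.   2. 265.  90.] [ 0.464 -0.012  0.02 ]
```

View pics/wrist1.png

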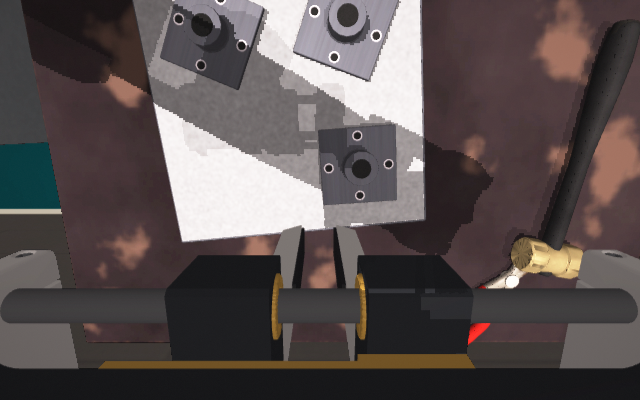

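The second wrist picture shows the third cover clear, with its boss hole at (361,168) and bolt holes at (357,135), (328,168), (388,163) and (360,195). The other two covers are cut off at the top. I'll use the bolt holes, which lie on the side mid-lines, to get each cover's centre and yaw.

```bash
cat >> h.py <<'E'
def hole(im,p,r=9):
    # refine dark hole/light ring blob centre near p
    return p
E
python3 - <<'E'
from h import *
s1=bot.get_state(); s0=dict(s1,tcp_pos=[.649,0,.204],tool_rot=[-2.2214,-2.2214,0.002])
H={"A":(s0,[(166,162),(186,201),(150,216),(129,179)],[(131,141),(206,167),(188,234),(115,212)],(147,194)),
"B":(s0,[(288,155),(307,201),(270,210),(250,173)],[(254,134),(326,157),(304,227),(234,206)],(276,187)),
"C":(s1,[(357,135),(388,163),(360,195),(328,168)],[(319,129),(396,124),(397,199),(322,206)],(361,168))}
for k,(s,h,c,b) in H.items():
    P=ray("wrist",h,.037,s)[:,:2];Q=ray("wrist",c,.037,s)[:,:2];B=ray("wrist",[b],.061,s)[0,:2]
    e=Q[1]-Q[0]; e2=Q[2]-Q[3]; v=P[1]-P[3]
    print(k,"holes",P.mean(0).round(4),"corners",Q.mean(0).round(4),"boss",B.round(4),"yaw",[round(np.degrees(np.arctan2(x[1],x[0])),1) for x in(e,e2,v)],np.linalg.norm(e),np.linalg.norm(Q[1]-Q[2]))
t=ray("scene",[(232,275),(308,279),(300,360),(214,351)],.028);print("tray",t.round(3)[:,:2],t.mean(0).round(3))
print("oilcan base",ray("scene",[(306,146)],0).round(3))
E
```

```text
A holes [ 0.4679 -0.0036] corners [ 0.4706 -0.0032] boss [ 0.4686 -0.0033] yaw [np.float64(-19.7), np.float64(-18.1), np.float64(-22.4)] 0.08378134089245602 0.0824468982332793
B holes [0.6038 0.0018] corners [0.6047 0.0053] boss [0.6039 0.0042] yaw [np.float64(-17.6), np.float64(-17.5), np.float64(-26.9)] 0.08143540365109833 0.084003891267261
C holes [ 0.6215 -0.1376] corners [ 0.6217 -0.1376] boss [ 0.6214 -0.1373] yaw [np.float64(3.7), np.float64(5.6), np.float64(4.8)] 0.08277144066222472 0.0826967873271739
tray [[0.667 0.168]
 [0.511 0.135]
 [0.477 0.294]
 [0.633 0.321]] [0.572 0.229 0.028]
oilcan base [[ 0.651 -0.308 -0.   ]]
```

move_arm([
  [0, -0.2, 0.22, 0.4, 0, 0, 0],
  [0, -0.2, 0.22, 0.9, 0, 0, 0],
  [0, 0, 0, 0.9, 0, 0, 0],
  [0, 0, 0, 0.9, 0, 0, 0],
  [0, 0, 0, 0.9, 0, 0, 0],
  [0, 0, 0, 0.8, 0, 0, 0],
  [0, 0, 0, 0.5, 0, 0, 0],
  [0, 0, 0, 0, 0, 0, 0],
])

```text
clock: 2.95
tcp_pos: [0.5904, -0.1736, 0.0448]
tool_rot: [-2.22, -2.22, 0.001]
wrist_force: [0.3, 0.4, 0.5]
gripper_width: 0.0004
gripper_force: 0.0
```

move_arm([
  [0, 0, 0, 0.04, 0, 0, 0],
  [0, 0, 0, 0.04, 0, 0, 0],
  [0, 0, 0, 0.04, 0, 0, 0],
  [0, 0, 0, 0.04, 0, 0, 0],
  [0, 0, 0, 0.04, 0, 0, 0],
  [0, 0, 0, 0.04, 0, 0, 0],
])

```text
clock: 3.7
tcp_pos: [0.5912, -0.174, 0.0392]
tool_rot: [2.222, 2.221, -0.0]
wrist_force: [0.9, -1.1, -0.1]
gripper_width: 0.0007
gripper_force: 0.0
```

move_arm([
  [0, 0, 0, 0.04, 0, 0, 0],
  [0, 0, 0, 0.04, 0, 0, 0],
  [0, 0, 0, 0.03, 0, 0, 0],
])

```text
clock: 4.08
tcp_pos: [0.5912, -0.174, 0.0372]
tool_rot: [-2.221, -2.221, 0.001]
wrist_force: [-4.4, 2.3, 12.6]
gripper_width: 0.0005
gripper_force: 5.8
```

move_arm([
  [0, 0, 0, -0.3, 0, 0, 0],
  [0, 0.7, -0.1, 0, 0, 0, 0],
  [0, 0.8, -0.1, 0, 0, 0, 0],
  [0, 0.7, 0, 0, 0, 0, 0],
  [0, 0, 0, 0.1, 0, 0, 0],
  [0, 0, 0, 0.04, 0, 0, 0],
  [0, 0, 0, 0.04, 0, 0, 0],
  [0, 0, 0, 0.04, 0, 0, 0],
  [0, 0, 0, 0.04, 0, 0, 0],
])

```text
clock: 5.2
tcp_pos: [0.5853, -0.1084, 0.0372]
tool_rot: [2.222, 2.221, -0.0]
wrist_force: [-2.7, -0.2, 6.7]
gripper_width: 0.0003
gripper_force: 3.6
```

move_arm([
  [0, 0, 0, 0.04, 0, 0, 0],
  [0, 0, 0, 0.02, 0, 0, 0],
  [0, 0, 0, 0, 0, 0, 0],
])

```text
clock: 5.58
tcp_pos: [0.5853, -0.1085, 0.0372]
tool_rot: [-2.221, -2.221, 0.002]
wrist_force: [-5.9, 1.1, 12.7]
gripper_width: 0.0007
gripper_force: 5.9
```

move_arm([
  [0, 0, 0, -0.4, 0, 0, 0],
  [0, 0.8, 0.4, 0, 0, 0, 0],
  [0, 0.8, 0.5, 0, 0, 0, 0],
  [0, 0.77, 0.44, 0, 0, 0, 0],
  [0, 0, 0, 0.15, 0, 0, 0],
  [0, 0, 0, 0.04, 0, 0, 0],
  [0, 0, 0, 0.04, 0, 0, 0],
  [0, 0, 0, 0.04, 0, 0, 0],
  [0, 0, 0, 0.04, 0, 0, 0],
])

```text
clock: 6.7
tcp_pos: [0.6254, -0.0373, 0.0381]
tool_rot: [2.222, 2.221, 0.0]
wrist_force: [-0.3, 0.4, -0.6]
gripper_width: 0.0005
gripper_force: 0.0
```

move_arm([
  [0, 0, 0, 0.04, 0, 0, 0],
  [0, 0, 0, 0.03, 0, 0, 0],
  [0, 0, 0, 0, 0, 0, 0],
])

```text
clock: 7.08
tcp_pos: [0.6254, -0.0372, 0.0372]
tool_rot: [-2.221, -2.222, 0.001]
wrist_force: [-5.0, -0.7, 7.7]
gripper_width: 0.0004
gripper_force: 3.9
```

move_arm([
  [0, 0, 0, -0.3, 0, 0, 0],
  [0, 0.2, -0.7, 0, 0, 0, 0],
  [0, 0.2, -0.7, 0, 0, 0, 0],
  [0, 0.26, -0.7, 0, 0, 0, 0],
  [0, 0, 0, 0.1, 0, 0, 0],
  [0, 0, 0, 0.04, 0, 0, 0],
  [0, 0, 0, 0.04, 0, 0, 0],
  [0, 0, 0, 0.04, 0, 0, 0],
  [0, 0, 0, 0.04, 0, 0, 0],
])

```text
clock: 8.2
tcp_pos: [0.5626, -0.0173, 0.0371]
tool_rot: [2.222, 2.221, -0.0]
wrist_force: [-0.0, -1.3, 1.4]
gripper_width: 0.0005
gripper_force: 0.8
```

move_arm([
  [0, 0, 0, 0.04, 0, 0, 0],
  [0, 0, 0, 0.02, 0, 0, 0],
  [0, 0, 0, 0, 0, 0, 0],
])

```text
clock: 8.57
tcp_pos: [0.5624, -0.0173, 0.0354]
tool_rot: [2.221, 2.221, -0.0]
wrist_force: [-1.0, -1.6, 2.2]
gripper_width: 0.0003
gripper_force: 1.0
```

This corner gives under 2 N, so this cover is the bent one. I'll press on until it's firm and pause.

move_arm([
  [0, 0, 0, 0.04, 0, 0, 0],
  [0, 0, 0, 0.04, 0, 0, 0],
  [0, 0, 0, 0.02, 0, 0, 0],
  [0, 0, 0, 0, 0, 0, 0],
  [0, 0, 0, 0, 0, 0, 0],
])

```text
clock: 9.2
tcp_pos: [0.5625, -0.0172, 0.0339]
tool_rot: [-2.221, -2.221, 0.001]
wrist_force: [-6.2, -1.1, 12.1]
gripper_width: 0.0001
gripper_force: 6.7
```

move_arm([
  [0, 0, 0, -0.1, 0, 0, 0],
  [0, 0, 0, -0.1, 0, 0, 0],
  [0, 0, 0, -0.6, 0, 0, 0],
  [0, 0, 0, -0.6, 0, 0, 0],
  [0, 0.5, 0.9, 0, 0, 0, 0],
  [0, 0.5, 0.9, 0, 0, 0, 0],
  [0, 0.42, 0.96, 0, 0, 0, 0],
  [0, 0, 0, 0.4, 0, 0, 0],
  [0, 0, 0, 0.4, 0, 0, 0],
  [0, 0, 0, 0.2, 0, 0, 0],
])

```text
clock: 10.45
tcp_pos: [0.6433, 0.0252, 0.0427]
tool_rot: [-2.22, -2.219, 0.003]
wrist_force: [-0.1, -0.3, -0.7]
gripper_width: 0.0004
gripper_force: 0.0
```

move_arm([
  [0, 0, 0, 0.04, 0, 0, 0],
  [0, 0, 0, 0.04, 0, 0, 0],
  [0, 0, 0, 0.04, 0, 0, 0],
  [0, 0, 0, 0.04, 0, 0, 0],
  [0, 0, 0, 0.04, 0, 0, 0],
  [0, 0, 0, 0.04, 0, 0, 0],
  [0, 0, 0, 0.04, 0, 0, 0],
  [0, 0, 0, 0.04, 0, 0, 0],
])

```text
clock: 11.45
tcp_pos: [0.6458, 0.0257, 0.0352]
tool_rot: [2.221, 2.221, 0.002]
wrist_force: [1.9, 1.7, 2.6]
gripper_width: 0.0006
gripper_force: 1.1
```

move_arm([
  [0, 0, 0, 0.04, 0, 0, 0],
  [0, 0, 0, 0.04, 0, 0, 0],
  [0, 0, 0, 0.02, 0, 0, 0],
  [0, 0, 0, 0, 0, 0, 0],
  [0, 0, 0, 0, 0, 0, 0],
])

```text
clock: 12.08
tcp_pos: [0.6462, 0.0258, 0.0342]
tool_rot: [2.221, 2.221, 0.002]
wrist_force: [-3.4, 3.6, 12.8]
gripper_width: 0.0008
gripper_force: 6.1
```

move_arm([
  [0, 0, 0, -0.1, 0, 0, 0],
  [0, 0, 0, -0.1, 0, 0, 0],
  [0, 0, 0, -0.6, 0, 0, 0],
  [0, 0, 0, -0.6, 0, 0, 0],
  [0, -0.5, -0.9, 0, 0, 0, 0],
  [0, -0.5, -0.9, 0, 0, 0, 0],
  [0, -0.42, -0.96, 0, 0, 0, 0],
  [0, 0, 0, 0.4, 0, 0, 0],
  [0, 0, 0, 0.4, 0, 0, 0],
  [0, 0, 0, 0.2, 0, 0, 0],
])

```text
clock: 13.32
tcp_pos: [0.5626, -0.0167, 0.0427]
tool_rot: [-2.22, -2.221, 0.001]
wrist_force: [0.9, 0.2, -0.3]
gripper_width: 0.0001
gripper_force: 0.0
```

move_arm([
  [0, 0, 0, 0.04, 0, 0, 0],
  [0, 0, 0, 0.04, 0, 0, 0],
  [0, 0, 0, 0.04, 0, 0, 0],
  [0, 0, 0, 0.04, 0, 0, 0],
  [0, 0, 0, 0.04, 0, 0, 0],
  [0, 0, 0, 0.04, 0, 0, 0],
  [0, 0, 0, 0.04, 0, 0, 0],
  [0, 0, 0, 0.04, 0, 0, 0],
])

```text
clock: 14.32
tcp_pos: [0.5623, -0.0172, 0.0342]
tool_rot: [-2.221, -2.221, 0.001]
wrist_force: [-2.3, -0.5, 4.4]
gripper_width: 0.0004
gripper_force: 2.8
```

move_arm([
  [0, 0, 0, 0.04, 0, 0, 0],
  [0, 0, 0, 0.03, 0, 0, 0],
  [0, 0, 0, 0, 0, 0, 0],
  [0, 0, 0, 0, 0, 0, 0],
])

```text
clock: 14.82
tcp_pos: [0.5623, -0.0173, 0.0338]
tool_rot: [-2.22, -2.221, 0.002]
wrist_force: [-8.1, 0.0, 14.7]
gripper_width: 0.0006
gripper_force: 7.7
```

move_arm([
  [0, 0, 0, -0.1, 0, 0, 0],
  [0, 0, 0, -0.1, 0, 0, 0],
  [0, 0, 0, -0.6, 0, 0, 0],
  [0, 0, 0, -0.6, 0, 0, 0],
  [0, 0.5, 0.9, 0, 0, 0, 0],
  [0, 0.5, 0.9, 0, 0, 0, 0],
  [0, 0.42, 0.96, 0, 0, 0, 0],
  [0, 0, 0, 0.4, 0, 0, 0],
  [0, 0, 0, 0.4, 0, 0, 0],
  [0, 0, 0, 0.2, 0, 0, 0],
])

```text
clock: 16.08
tcp_pos: [0.6434, 0.0252, 0.0424]
tool_rot: [-2.22, -2.219, 0.003]
wrist_force: [-0.6, -0.1, -0.5]
gripper_width: 0.0001
gripper_force: 0.0
```

move_arm([
  [0, 0, 0, 0.04, 0, 0, 0],
  [0, 0, 0, 0.04, 0, 0, 0],
  [0, 0, 0, 0.04, 0, 0, 0],
  [0, 0, 0, 0.04, 0, 0, 0],
  [0, 0, 0, 0.04, 0, 0, 0],
  [0, 0, 0, 0.04, 0, 0, 0],
  [0, 0, 0, 0.04, 0, 0, 0],
  [0, 0, 0, 0.04, 0, 0, 0],
])

```text
clock: 17.08
tcp_pos: [0.6459, 0.0257, 0.0349]
tool_rot: [2.221, 2.221, 0.002]
wrist_force: [0.9, 1.5, 1.5]
gripper_width: 0.0005
gripper_force: 1.2
```

move_arm([
  [0, 0, 0, 0.04, 0, 0, 0],
  [0, 0, 0, 0.04, 0, 0, 0],
  [0, 0, 0, 0.02, 0, 0, 0],
  [0, 0, 0, 0, 0, 0, 0],
  [0, 0, 0, 0, 0, 0, 0],
])

```text
clock: 17.7
tcp_pos: [0.6462, 0.0258, 0.0341]
tool_rot: [2.221, 2.221, 0.002]
wrist_force: [-4.5, 2.6, 13.5]
gripper_width: 0.0007
gripper_force: 6.7
```

move_arm([
  [0, 0, 0, -0.1, 0, 0, 0],
  [0, 0, 0, -0.1, 0, 0, 0],
  [0, 0, 0, -0.9, 0, 0, 0],
  [0, 0, 0, -0.9, 0, 0, 0],
  [50, -0.3, -0.7, -0.2, 0, 0, 0],
  [50, -0.4, -0.7, 0, 0, 0, 0],
  [50, 0, 0, 0, 0, 0, 0],
  [50, 0, 0, 0, 0, 0, 0],
  [50, 0, 0, 0, 0, 0, 0],
])

```text
clock: 18.82
tcp_pos: [0.6036, 0.0047, 0.0972]
tool_rot: [-2.221, -2.222, 0.0]
wrist_force: [-0.7, 0.7, 0.5]
gripper_width: 0.047
gripper_force: 0.0
```

```bash
python3 - <<'E'
from h import *
s=bot.get_state();print(s["clock"],s["tcp_pos"],s["q"],s["gripper_width"])
im=bot.snapshot("wrist");cv2.imwrite("pics/wrist2.png",im)
for d in bot.look_for("wrist","flange_2_mid")[:3]: print(d)
for d in bot.look_for("wrist","tray_in")[:2]: print(d)
E
```

```text
18.825 [0.60363868 0.00468959 0.09722681] [-1.79829043e-01  2.57071442e-01  1.75387722e+00 -7.25680457e-05
  1.13081394e+00 -1.80106681e-01] 0.04699916850799512
{'bbox': [0.4052, 0.3617, 0.6055, 0.6765], 'confidence': 0.89}
{'bbox': [0.2953, 0.0037, 0.6238, 0.097], 'confidence': 0.88}
{'bbox': [0.4477, 0.803, 0.5989, 0.9145], 'confidence': 0.68}
```

View pics/wrist2.png

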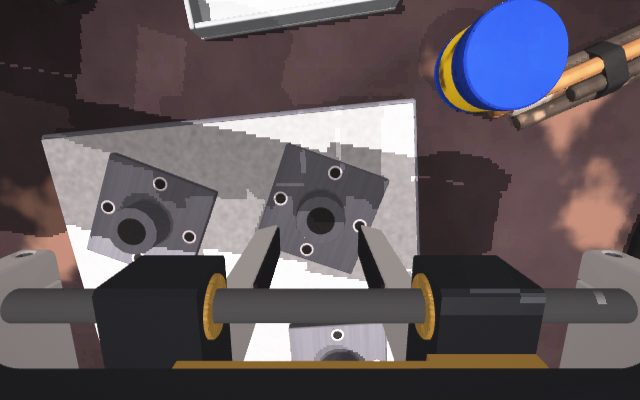

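The third wrist picture shows the bent cover straddled by the open fingers, with its boss hole at (320,221) and bolt holes at (335,173), (280,199), (360,226) and (307,250). The near edge of the tray is at the top.

```bash
python3 - <<'E'
from h import *
print(ray("wrist",[(320,221)],.061)-bot.get_state()["tcp_pos"]); P=ray("wrist",[(335,173),(360,226),(307,250),(280,199)],.037); print(P.mean(0),np.degrees(np.arctan2(*(P[1]-P[3])[1::-1])))
E
```

```text
[[ 0.00046589 -0.00048839 -0.03630385]]
[0.6044596  0.00386666 0.037     ] -19.241139870692262
```

move_arm([
  [50, 0, 0, 0.6, 0, 0, 0],
  [50, 0, 0, 0.6, 0, 0, 0],
  [50, 0, 0, 0.4, 0, 0, 0],
  [50, 0, 0, 0.16, 0, 0, 0],
  [50, 0, 0, 0.04, 0, 0, 0],
  [0, 0, 0, 0, 0, 0, 0],
  [0, 0, 0, 0, 0, 0, 0],
  [0, 0, 0, 0, 0, 0, 0],
  [0, 0, 0, 0, 0, 0, 0],
  [0, 0, 0, 0, 0, 0, 0],
])

```text
clock: 20.23
tcp_pos: [0.6043, 0.0043, 0.0443]
tool_rot: [2.22, 2.22, 0.002]
wrist_force: [2.9, -0.1, 1.6]
gripper_width: 0.0345
gripper_force: 30.0
```

move_arm([
  [0, 0, 0, -0.2, 0, 0, 0],
  [0, 0, 0, -0.5, 0, 0, 0],
  [0, 0, 0, -0.7, 0, 0, 0],
  [0, 0, 0, -0.7, 0, 0, 0],
  [0, 0.6, -0.2, -0.7, 0, 0, 0],
  [0, 0.9, -0.2, -0.7, 0, 0, 0],
  [0, 0.9, -0.2, 0, 0, 0, 0],
  [0, 0.9, 0, 0, 0, 0, 0],
  [0, 0.9, 0, 0, 0, 0, 0],
  [0, 0, 0, 0, 0, 0, 0],
])

```text
clock: 21.48
tcp_pos: [0.5852, 0.132, 0.1499]
tool_rot: [2.218, 2.224, 0.001]
wrist_force: [-0.2, -0.0, -4.3]
gripper_width: 0.0348
gripper_force: 30.0
```

```bash
python3 - <<'E'
from h import *
s=bot.get_state();print(s["clock"],s["tcp_pos"],s["wrist_force"],s["gripper_width"])
im=bot.snapshot("wrist");cv2.imwrite("pics/wrist3.png",im)
for d in bot.look_for("wrist","tray_in")[:2]: print(d)
E
```

```text
21.475 [0.58522506 0.13198569 0.14985097] [-0.24362642 -0.03170047 -4.33306713] 0.03484411088606998
{'bbox': [0.332, 0.003, 0.6247, 0.4725], 'confidence': 0.67}
```

View pics/wrist3.png

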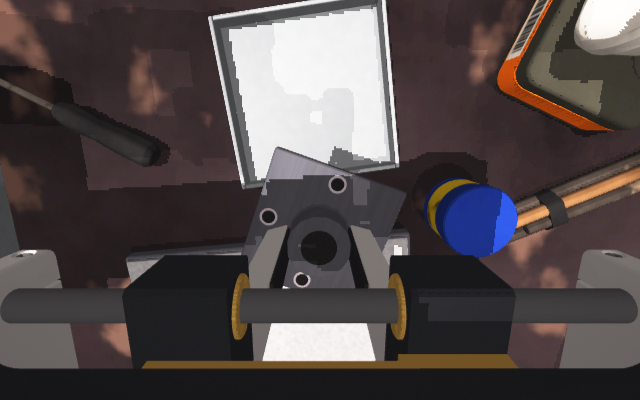

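The picture shows the cover held level, its boss at (320,247). The tray rim corners are at about (210,16), (384,−2), (399,166) and (244,188).

```bash
python3 - <<'E'
from h import *
P=ray("wrist",[(210,16),(384,-2),(399,166),(244,188)],.028);print(P.round(3));print(((P[0]+P[2])/2).round(4),((P[1]+P[3])/2).round(4))
for i in range(4):
    e=P[(i+1)%4]-P[i];print(np.linalg.norm(e).round(4),np.degrees(np.arctan2(e[1],e[0])).round(1))
E
```

```text
[[0.491 0.288 0.028]
 [0.641 0.302 0.028]
 [0.662 0.159 0.028]
 [0.512 0.138 0.028]]
[0.5766 0.2237 0.028 ] [0.5766 0.2199 0.028 ]
0.15 5.3
0.1448 -81.6
0.1509 -171.8
0.1523 98.0
```

move_arm([
  [0, 0.7, -0.1, 0, 0, 0, 0],
  [0, 0.8, -0.1, 0, 0, 0, 0],
  [0, 0.8, -0.14, 0, 0, 0, 0],
  [0, 0.77, 0, 0, 0, 0, 0],
  [0, 0, 0, 0.4, 0, 0, -0.9],
  [0, 0, 0, 0.7, 0, 0, -0.9],
  [0, 0, 0, 0.7, 0, 0, -0.8],
  [0, 0, 0, 0.7, 0, 0, 0],
  [0, 0, 0, 0.6, 0, 0, 0],
  [0, 0, 0, 0.3, 0, 0, 0],
])

```text
clock: 22.82
tcp_pos: [0.5743, 0.2225, 0.045]
tool_rot: [-1.666, -2.662, 0.002]
wrist_force: [0.1, -0.4, -4.4]
gripper_width: 0.0347
gripper_force: 30.0
```

move_arm([
  [0, 0, 0, 0.2, 0, 0, 0],
  [0, 0, 0, 0.2, 0, 0, 0],
  [0, 0, 0, 0.1, 0, 0, 0],
  [0, 0, 0, 0.05, 0, 0, 0],
  [0, 0, 0, 0, 0, 0, 0],
])

```text
clock: 23.45
tcp_pos: [0.5751, 0.2227, 0.0301]
tool_rot: [1.665, 2.664, 0.0]
wrist_force: [-0.0, 0.2, -5.5]
gripper_width: 0.0347
gripper_force: 30.0
```

move_arm([
  [0, 0, 0, 0.04, 0, 0, 0],
  [0, 0, 0, 0.04, 0, 0, 0],
  [0, 0, 0, 0.04, 0, 0, 0],
  [0, 0, 0, 0.04, 0, 0, 0],
  [0, 0, 0, 0.04, 0, 0, 0],
  [0, 0, 0, 0, 0, 0, 0],
])

```text
clock: 24.2
tcp_pos: [0.5749, 0.2226, 0.0238]
tool_rot: [-1.665, -2.664, 0.0]
wrist_force: [-0.3, -1.3, -3.7]
gripper_width: 0.0349
gripper_force: 30.0
```

move_arm([
  [0, 0, 0, 0.04, 0, 0, 0],
  [0, 0, 0, 0, 0, 0, 0],
])

```text
clock: 24.45
tcp_pos: [0.5752, 0.2226, 0.0233]
tool_rot: [1.665, 2.664, 0.0]
wrist_force: [-2.2, -0.1, 0.0]
gripper_width: 0.0346
gripper_force: 30.0
```

move_arm([
  [40, 0, 0, 0, 0, 0, 0],
  [50, 0, 0, 0, 0, 0, 0],
  [50, 0, 0, 0, 0, 0, 0],
  [50, 0, 0, -0.3, 0, 0, 0],
  [50, 0, 0, -0.7, 0, 0, 0],
  [50, 0, 0, -0.8, 0, 0, 0],
  [0, 0, 0, -0.7, 0, 0, 0],
  [0, 0, 0, 0, 0, 0, 0],
])

```text
clock: 25.45
tcp_pos: [0.5768, 0.223, 0.1009]
tool_rot: [1.663, 2.661, 0.006]
wrist_force: [0.5, 0.5, -0.0]
gripper_width: 0.0338
gripper_force: 0.0
```

```bash
python3 - <<'E'
from h import *
s=bot.get_state();print(s["clock"],s["tcp_pos"],s["tool_rot"],s["wrist_force"],s["gripper_width"])
im=bot.snapshot("wrist");cv2.imwrite("pics/wrist4.png",im)
E
```

```text
25.45 [0.57683084 0.2229897  0.10089129] [1.66263167 2.66090861 0.00573884] [ 0.54914652  0.53694736 -0.03354976] 0.03376011254009762
```

View pics/wrist4.png

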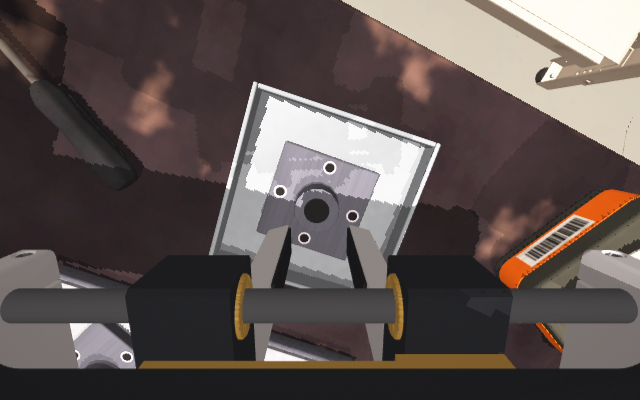

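The cover lies flat and centred in the tray, its boss at (316,210). It kept its orientation relative to the tool, so the loose corner is at tool (+21.5, +41.4) mm.

move_arm([
  [0, 0.4, 0.7, 0, 0, 0, 0],
  [0, 0.3, 0.68, 0, 0, 0, 0],
  [0, 0, 0, 0.5, 0, 0, 0],
  [0, 0, 0, 0.7, 0, 0, 0],
  [0, 0, 0, 0.7, 0, 0, 0],
  [0, 0, 0, 0.5, 0, 0, 0],
  [0, 0, 0, 0.1, 0, 0, 0],
  [0, 0, 0, 0, 0, 0, 0],
])

```text
clock: 26.5
tcp_pos: [0.6033, 0.2596, 0.0229]
tool_rot: [1.665, 2.664, 0.0]
wrist_force: [-0.5, -0.2, 0.1]
gripper_width: 0.0005
gripper_force: 0.0
```

move_arm([
  [0, 0, 0, 0.04, 0, 0, 0],
  [0, 0, 0, 0.04, 0, 0, 0],
  [0, 0, 0, 0.04, 0, 0, 0],
  [0, 0, 0, 0.04, 0, 0, 0],
  [0, 0, 0, 0.04, 0, 0, 0],
])

```text
clock: 27.12
tcp_pos: [0.603, 0.2596, 0.0167]
tool_rot: [-1.665, -2.664, -0.0]
wrist_force: [0.1, 0.6, -0.5]
gripper_width: 0.0004
gripper_force: 0.0
```

move_arm([
  [0, 0, 0, 0.04, 0, 0, 0],
  [0, 0, 0, 0.04, 0, 0, 0],
  [0, 0, 0, 0.04, 0, 0, 0],
  [0, 0, 0, 0.03, 0, 0, 0],
  [0, 0, 0, 0.03, 0, 0, 0],
  [0, 0, 0, 0, 0, 0, 0],
  [0, 0, 0, 0, 0, 0, 0],
])

```text
clock: 28.0
tcp_pos: [0.6037, 0.2602, 0.0132]
tool_rot: [1.664, 2.664, 0.002]
wrist_force: [-3.2, 1.3, 10.4]
gripper_width: 0.0002
gripper_force: 4.8
```

The corner sank about 3 mm and then went firm, so this is the right cover. I'll lift off gently.

move_arm([
  [0, 0, 0, -0.05, 0, 0, 0],
  [0, 0, 0, -0.1, 0, 0, 0],
  [0, 0, 0, -0.2, 0, 0, 0],
  [0, 0, 0, -0.8, 0, 0, 0],
  [0, 0, 0, -0.9, 0, 0, 0],
  [0, 0, 0, -0.9, 0, 0, 0],
  [0, 0, 0, -0.9, 0, 0, 0],
  [0, 0, 0, 0, 0, 0, 0],
  [0, 0, 0, 0, 0, 0, 0],
])

```text
clock: 29.12
tcp_pos: [0.6021, 0.2592, 0.1253]
tool_rot: [-1.664, -2.663, 0.003]
wrist_force: [-0.1, -0.5, -0.9]
gripper_width: 0.0004
gripper_force: 0.0
```

```bash
python3 - <<'E'
from h import *
s=bot.get_state();print(s["clock"],s["tcp_pos"],s["wrist_force"])
im=bot.snapshot("scene");cv2.imwrite("pics/end.png",im)
E
```

```text
29.125 [0.60210282 0.25922965 0.12531585] [-0.09791962 -0.46632849 -0.90708035]
```

View pics/end.png

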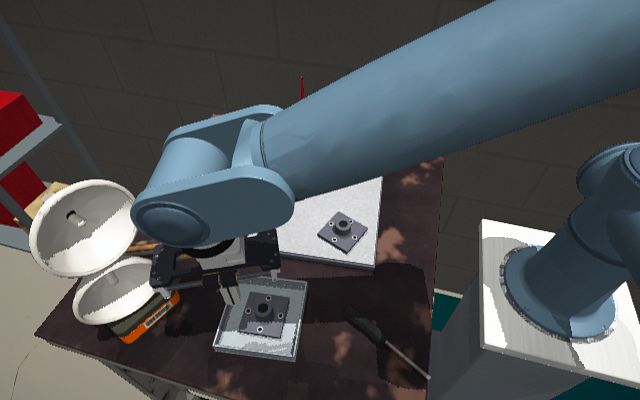

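The final picture shows the cover flat in the tray at (264,312), the near sound cover where it was at (343,232), and the gripper clear of everything.

```bash
python3 -c "
from bench import bot
print(bot.hand_in())"
```

```text
the job is handed in; nothing more can be done
None
```

I found the bent cover, rocked it twice on each loose corner, laid it boss up in the middle of the tray and confirmed it with one more press there; the job was handed in at about 29 s, with no verdict returned, and the last picture showed one sound cover in place while the arm hid the other.

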